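# Press the fitting into a pen barrel with the guarded press

### The job

Using the fingertips only, push the shuttle's black push plate away from you until it is fully home, so that the blue pen barrel stands in line with the ram. Then reach down through the window of the yellow guard and press the red lever pad until the brass fitting is fully home in the barrel; let the lever come back up and withdraw. Do not touch the guard, or the barrel, fitting and clamps on the shuttle; pick nothing up, and leave the things lying round about where they are.

Things in the scene. Friction and masses are not known exactly. Their poses are not given: they have to be found in the camera images.
- press: The pen assembly press, a fixed bench tool on a grey base plate 176 x 336 mm whose top is 18 mm above the table. Its frame: origin on the table under the ram's line; x points away from the operator across the bed, y along the bed and the ram's stroke, z up. The guarded lever head is at -y, the shuttle with the pen barrel at +y. Base plate spans x -114 to +62 mm, y -183 to +153 mm. Highest points: guard 122.5 mm, everything on the shuttle side at most 77 mm.
- guard: Yellow guard hood over the lever head with clear side panels; must not be touched. Frame as the press. It spans x -58 to +58 mm, y -178 to -46 mm, and is 122.5 mm high over the table. Its flat top is 4 mm thick with one rectangular window, edged with black rubber beading that stands 2.5 mm proud: clear opening 66 mm along x by 80 mm along y, centred at x 0, y -112 mm.
- window (a point): Centre of the guard's window, at the height of the top of its rubber beading, 122.5 mm above the table. Axes as the press.
- pad (a point): Middle of the top of the red ribbed lever pad, which is 50 mm (x) by 56 mm (y), slopes up 0.22 rad towards -y at rest and lies right under the middle of the window, 17 mm below the top of its beading at rest. The point moves with the lever. Pressed straight down, the pad sinks about 26 mm until the fitting is home, and moves about 3 mm towards -y of the press.
- lever (a joint): Angle of the press lever, rad: 0 at rest, grows as the red pad is pressed down, end stop at 0.50. The pad is about 62 mm from the pivot. The lever drives the ram 33 mm per rad along +y: about 0.12 to 0.18 rad free travel (about 2 N on the pad), then the ram pushes the fitting in (5 to 8 N on the pad) and the lever comes to a firm stop at about 0.42 rad, when the fitting is home. A return spring lifts it when it is let go, and carries nothing but the lever and ram back.
- shuttle (a joint): Travel of the shuttle along +x of the press, m: 0 fully out towards the operator, 0.060 fully home against its stop, with the barrel in line with the ram. Needs about 3 N to slide and stays where it is left.
- push_plate (a point): Middle of the black rubber face of the shuttle's upright push plate, 55 mm above the table; the face looks to -x of the press (the operator). Rubber face 90 mm (y) by 34 mm (z) on a plate 104 mm wide, the plate's top edge is 76 mm above the table. The base plate and rod blocks in front of it reach at most 36 mm above the table. Moves with the shuttle.
- nest: The clamps on the shuttle with the blue pen barrel (14 mm thick, 98 mm long, along y, axis 55 mm above the table) and the brass fitting, behind the push plate; not to be touched by the robot. Origin and axes of the press at shuttle = 0.060; moves along with the shuttle.
- fitting (a joint): Depth of the brass fitting in the barrel, m: near 0 it stands 10 mm proud, 0.010 fully home with its flange against the barrel's end. Stays where it is pressed to.
- fitting_face (a point): Middle of the outer face of the brass fitting's flange (17 mm across), at the barrel's end that faces the ram. Moves with it.
- orange_pen: Orange and black capped fountain pen lying on the cloth, 137 mm long, 19 mm wide, 15 mm high; origin under its middle, long axis y. A bystander: leave it alone.
- loupe: Black conical eye loupe, 36 mm wide, 34 mm tall; origin under its middle. A bystander: leave it alone.
- ink_bottle: Small square ink bottle with a black cap, 35 x 35 x 50 mm; origin under its middle. A bystander: leave it alone.
- blower: Blue rubber bulb blower standing on its bulb, 50 mm wide, 104 mm tall; origin under its middle. A bystander: leave it alone.
- eraser: Blue and white eraser, 21 x 50 x 11 mm; origin under its middle. A bystander: leave it alone.
- black_case: Small black lidded case, 53 x 78 x 50 mm; origin under its middle. A bystander: leave it alone.

How it is judged (in metres and radians):
On the way, in this order (a step that is already met when the one before it is completed fails the run):
1. the shuttle is fully home with the lever still up (value of joint shuttle above 0.0575 m and value of joint lever below 0.1 rad), for 0.2 s.
2. the robot's fingers press the lever through the window and the fitting goes home (value of joint shuttle above 0.0575 m and value of joint lever above 0.33 rad and value of joint fitting above 0.0085 m and contact force between the fingers and lever above 1 N), for 0.1 s.
At the end, for the whole second after the job is handed in: the fitting is home in the barrel (within 1.5 mm), the shuttle still home at its stop (within 2.5 mm), the lever back up (within 0.05 rad), all at rest (value of joint shuttle above 0.0575 m and value of joint fitting above 0.0085 m and value of joint lever below 0.05 rad and velocity of joint lever between -0.05 and 0.05 rad/s and velocity of joint shuttle below 0.01 m/s); the robot touches nothing.
It fails at once if the robot touches the guard (contact force between any of the fingers, the arm and guard above 0.5 N).
It fails at once if the robot touches the barrel, the fitting or their clamps (contact force between any of the fingers, the arm and nest above 0.5 N).
It fails at once if the lever is worked while the shuttle is not home (value of joint lever above 0.15 rad and value of joint shuttle below 0.0565 m).
It fails at once if a bystander is moved by more than 15 mm or lifted (distance of any of orange_pen, loupe, ink_bottle, blower, eraser, black_case from where it was at the start of the episode above 0.015 m).
It also fails if it takes over 45 s, if anything falls off the work surface, if the arm or the gripper's body presses on something with over 40 N, if the wrist force passes 120 N, or if a joint passes its speed limit or range.

### The arm

A 7-joint arm with a two-finger parallel gripper is mounted at the origin on a cart in front of the work surface, level with it; the furniture and walls round the work are solid. World frame = base frame: x ahead of the robot, y to its left, z up, the work surface at z = 0. Lengths are in mm, angles in degrees, forces in N, time in s.
With the tool pointing down it reaches from about 400 to 900 mm from the base axis. Payload 5.5 kg.
Tool frame: the origin (TCP) lies midway between the tips of the shut fingers; the grasp point (between the pads) lies 19 mm behind it (grip_point_offset is the distance from the TCP to the grasp point, in mm); z points along the fingers, y is the line along which they close (so a half turn about z gives the same grasp; the last joint's range is limited). The gripper opens to 85 mm and grips with 20 to 120 N. Pads are 22 mm wide; open, the fingers measure 114 mm over their backs; the gripper's body (76 mm by 85 mm) begins 54 mm behind the grasp point. The pads swing forward as they close: fully open they stand 13 mm farther back than shut.
Start: joints at [85.898, 28.699, -24.465, 88.831, 12.651, 65.22, -12.049], TCP at [213.61, -613.898, 231.31] pointing down, gripper open.
Joint ranges: [-164.97, 164.97], [-17.58, 116.51], [-87.97, 89.64], [11.32, 138.91], [-80.73, 260.73], [10.89, 115.49], [-147.41, 147.41]. Speed limits (degrees/s): [147.25, 147.25, 180, 180, 180, 180, 180].

### API

Orientations are given as a 3x3 rotation matrix whose columns are the frame's x, y, z axes.
In Python, from cell import * gives the robot as it stands.
- The arm moves only by the shell command python3 -m crank 'ROWS' [FORCE]. ROWS is JSON, a list of rows, each a list of 5 numbers: the shift along the world's x, y, z in cm, then the turn about the world's z in rad, then the opening in per cent of the stroke, from 0 (shut) to 100 (fully open). A call has exactly 8 rows; each row is the pose to reach, as a shift and turn from the pose commanded when the call began; what a row does not reach only later rows make up. A row lasts 1/8 s, in which the tool goes at most 62.5 mm and 10.7 degrees, less where a joint would pass 70% of its speed; a pose out of reach is approached as far as the arm can. A call with a gripper value outside its range is refused whole. The fingers move at their own pace and stop on an object; FORCE is the grip in N (left out, the last holds). Time passes only in rows, so rows that repeat a pose let the fingers close, or fill a call up. It gives the time, the measured TCP pose, the force, the opening and the grip force at its end, in the units of the state.
- get_state(): the state, without advancing time (a new reading comes with each control period).
- grab_frame(name): name is "scene" or "side" or "wrist"; returns (picture, depth): 420x560x3 uint8, blue, green, red; 420x560 float32, mm along the optical axis (not along the pixel's ray), 0 where there is no reading.
- calibration(name): a dict with "mtx" (3x3 intrinsics, pixels), "cam_to_world" (4x4, takes a point from camera to world coordinates); the wrist camera has in their place "mount" (4x4, takes a point from camera to tool coordinates, whose origin is the TCP and whose axes are the flange's). Camera axes: x right, y up, looking along -z (the intrinsics and any distortion apply to the point x, -y, -z); pixel columns grow to the right and rows downward; lengths in mm; the calibration is good to about 2 mm. The wrist camera is an equidistant fisheye: a pixel r from the principal point sees the ray r / f radians off the axis. A picture is of the moment at which its call begins: read the wrist's pose just before it. calibration takes no time and is no camera call.
- sign_off(): hands the job in; it is judged then, once.
The state is a dict: "time_s": time; "joints": joint angles; "qvel": joint speeds; "tau": joint torques, N m; "ee_pos": TCP position; "ee_rot": TCP orientation; "ft_force": force on the tool from outside, world axes, zero at the start; "ft_torque": the same for the moment, N m; "opening": finger opening in mm; "finger_force": force on a finger pad.
Only numpy, scipy, OpenCV 4.12 (cv2) and the standard library are available. Lean on these libraries where they do the work, as an engineer would, in place of code of your own. Each camera call takes 0.05 s, during which the arm holds its last target. There are 200 camera calls.

## Working session

There is one attempt and no reset: what is moved stays moved. The work goes in short steps, Python scripts to look and compute and a shell command to move; the robot and the scene stay as the last step left them, time stands still between calls to the robot, and variables do not carry over. Pictures are saved under pics/ and viewed, at most 10 in all, crops included, and the job is handed in when it is done.

```bash
mkdir -p pics; cat > h.py <<'E'
from cell import *
import numpy as np, cv2
def unproj(name,u,v,d):
    c=calibration(name);K=np.array(c["mtx"]);T=np.array(c["cam_to_world"])
    x=(u-K[0,2])/K[0,0];y=(v-K[1,2])/K[1,1]
    p=np.array([x*d,-y*d,-d*np.ones_like(x),np.ones_like(x)*1.0])
    return (T@p.reshape(4,-1))[:3].T
E
python3 - <<'E'
from h import *
for n in("scene","side"):
    im,d=grab_frame(n);cv2.imwrite(f"pics/{n}.png",im);np.save(n,d)
    print(n,calibration(n))
s=get_state();print(s["ee_pos"],s["ee_rot"],s["opening"],s["time_s"])
E
```

```text
scene {'mtx': array([[516.17674697,   0.        , 281.74106521],
       [  0.        , 516.17674697, 207.59192052],
       [  0.        ,   0.        ,   1.        ]]), 'cam_to_world': array([[ 4.69145414e-01,  3.61475954e-01, -8.05752887e-01,
        -4.85594822e+02],
       [-8.83062790e-01,  1.81546868e-01, -4.32713350e-01,
        -7.55372442e+02],
       [-1.01335575e-02,  9.14535877e-01,  4.04377845e-01,
         6.27919856e+02],
       [ 0.00000000e+00,  0.00000000e+00,  0.00000000e+00,
         1.00000000e+00]])}
side {'mtx': array([[492.86152707,   0.        , 282.39790512],
       [  0.        , 492.86152707, 201.49295983],
       [  0.        ,   0.        ,   1.        ]]), 'cam_to_world': array([[ 9.77723161e-01,  9.99048226e-02, -1.84598066e-01,
         3.51648121e+02],
       [-2.09883337e-01,  4.54726606e-01, -8.65547629e-01,
        -1.20492801e+03],
       [-2.53073025e-03,  8.85010023e-01,  4.65565092e-01,
         6.65244037e+02],
       [ 0.00000000e+00,  0.00000000e+00,  0.00000000e+00,
         1.00000000e+00]])}
[ 213.30209523 -613.33569692  230.32469441] [[ 9.44460432e-01  3.28624689e-01 -5.53221817e-04]
 [ 3.28625152e-01 -9.44458900e-01  1.70162005e-03]
 [ 3.66990908e-05 -1.78891541e-03 -9.99998399e-01]] 85.00373749606726 0.1
```

```bash
python3 -c "
import cv2,numpy as np
a=cv2.imread('pics/scene.png');b=cv2.imread('pics/side.png')
" ; ls pics
```

```text
scene.png
side.png
```

View pics/scene.png

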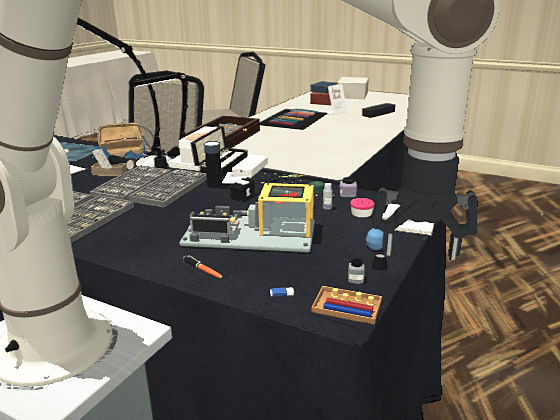

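View pics/side.png

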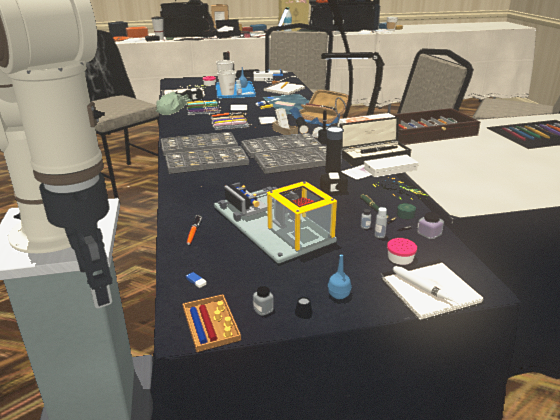

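The scene view shows the press near (250,225), with the yellow guard at (287,205) and the push plate at (210,225). The side view shows the guard top at (303,195) and the push plate at (235,197). I'll fit the guard's top from depth and make enlarged crops.

```bash
python3 - <<'E'
from h import *
ims=[]
for n,(x0,y0,w,h) in(("scene",(175,170,150,90)),("side",(205,165,150,105))):
    im=cv2.imread(f"pics/{n}.png");d=np.load(n+".npy")
    v,u=np.mgrid[0:420,0:560];P=unproj(n,u.ravel(),v.ravel(),d.ravel())
    hsv=cv2.cvtColor(im,cv2.COLOR_BGR2HSV).reshape(-1,3)
    ok=(d.ravel()>0)
    inb=(u.ravel()>x0)&(u.ravel()<x0+w)&(v.ravel()>y0)&(v.ravel()<y0+h)
    yel=ok&inb&(hsv[:,0]>18)&(hsv[:,0]<35)&(hsv[:,1]>120)&(hsv[:,2]>90)
    top=yel&(P[:,2]>113)&(P[:,2]<130)
    Q=P[top];print(n,"top",len(Q),np.median(Q[:,2]),cv2.minAreaRect(Q[:,:2].astype(np.float32)))
    for lo,hi in((10,26),(113,130)):
        B=P[ok&inb&(P[:,2]>lo)&(P[:,2]<hi)];print(lo,len(B),cv2.minAreaRect(B[:,:2].astype(np.float32)))
    red=ok&inb&((hsv[:,0]<8)|(hsv[:,0]>172))&(hsv[:,1]>130)&(P[:,2]>80)
    print("red",red.sum(),np.median(P[red],0) if red.any() else 0)
    ims.append(cv2.resize(im[y0:y0+h,x0:x0+w],(600,int(600*h/w)*1)) [:300 if 0 else None])
a,b=[cv2.resize(i,(480,300)) for i in ims]
cv2.imwrite("pics/crop.png",np.vstack([a,b]))
E
```

```text
scene top 348 121.78298222016306 ((620.5361328125, -174.73593139648438), (125.16631317138672, 132.20924377441406), 20.961484909057617)
10 3025 ((733.2883911132812, -7.79144287109375), (645.654296875, 465.919677734375), 38.39232635498047)
113 749 ((620.5361328125, -174.73593139648438), (125.16631317138672, 132.20924377441406), 20.961484909057617)
red 64 [ 629.10839848 -180.54731388  111.18831647]
side top 750 120.78247914325522 ((617.9216918945312, -174.56790161132812), (120.37142944335938, 136.42002868652344), 20.929019927978516)
10 2435 ((573.144775390625, -5.942169189453125), (550.5339965820312, 448.7692565917969), 76.6861343383789)
113 958 ((617.9216918945312, -174.56790161132812), (120.37142944335938, 136.42002868652344), 20.929019927978516)
red 90 [ 619.51564994 -178.98506362  109.13083508]
```

View pics/crop.png

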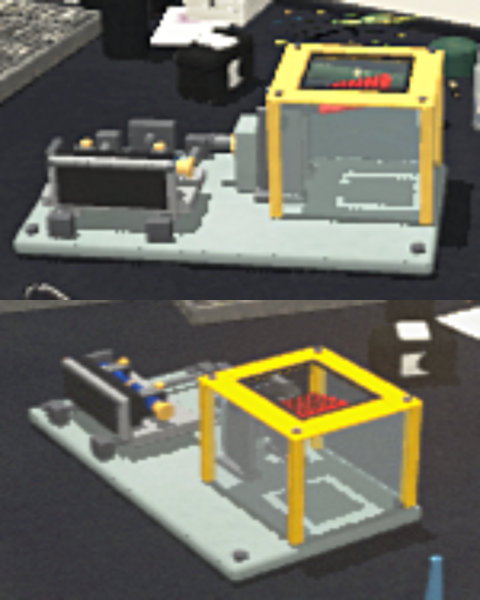

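The crops show the black push plate at top (110,185) and bottom (90,390), and the red pad through the window. The guard's top fits at about (619,-174.7), yaw about 21°. Next I'll measure the push plate in the press frame.

```bash
python3 - <<'E'
from h import *
a=np.radians(20.95);R=np.array([[np.cos(a),-np.sin(a)],[np.sin(a),np.cos(a)]])
W=np.array([619,-174.7]);O=W-R@[0,-112];print("origin",O)
for n in("scene","side"):
    d=np.load(n+".npy");im=cv2.imread(f"pics/{n}.png").reshape(-1,3)
    v,u=np.mgrid[0:420,0:560];P=unproj(n,u.ravel(),v.ravel(),d.ravel())
    L=(P[:,:2]-O)@R;z=P[:,2];k=(d.ravel()>0)&(abs(L[:,0])<150)&(abs(L[:,1])<190)
    q=lambda m,A:np.round(np.percentile(A[m],[1,5,50,95,99],axis=0).T,1).tolist()
    m=k&(z>40)&(z<85)&(L[:,1]>-20);print(n,"shuttle",m.sum(),q(m,L),q(m,z))
    m=k&(z>42)&(z<70)&(L[:,1]>-20)&(im.max(1)<60)&(L[:,0]<-40);print("face",m.sum(),q(m,L),q(m,z))
    m=k&(z>14)&(z<23);print("base",m.sum(),q(m,L))
    m=k&(z>118)&(z<128);print("guard",m.sum(),q(m,L))
# tool pose in other frames
s=get_state();print(np.degrees(np.arctan2(s["ee_rot"][1][0],s["ee_rot"][0][0])))
print(calibration("wrist"))
f=lambda x,y:O+R@[x,y]
for p in((-150,75),(-110,75),(-40,75)):print(p,f(*p))
E
```

```text
origin [578.95405162 -70.10400573]
scene shuttle 979 [[-95.3, -93.7, -86.4, 43.6, 49.9], [-18.0, -11.8, 63.3, 122.1, 132.6]] [40.7, 42.2, 60.9, 78.0, 79.3]
face 338 [[-95.4, -94.5, -90.7, -86.8, -85.7], [30.0, 32.7, 73.2, 113.6, 118.5]] [42.4, 43.6, 56.7, 68.8, 69.8]
base 1853 [[-115.8, -113.3, -81.8, 18.8, 51.1], [-181.9, -175.5, -26.1, 126.3, 146.9]]
guard 660 [[-59.0, -56.8, -15.7, 53.4, 58.9], [-177.5, -174.1, -114.3, -51.8, -48.0]]
side shuttle 767 [[-95.7, -94.4, -76.2, -24.2, 45.0], [13.1, 17.8, 50.1, 124.9, 132.5]] [40.5, 41.6, 61.3, 77.4, 78.7]
face 177 [[-96.0, -95.5, -93.5, -60.6, -43.9], [25.3, 27.9, 61.3, 113.7, 119.2]] [42.1, 43.7, 56.2, 68.2, 69.4]
base 1858 [[-116.2, -114.3, -79.7, 21.6, 46.0], [-182.7, -179.6, -68.2, 111.3, 145.2]]
guard 870 [[-59.4, -57.6, -9.0, 52.3, 56.4], [-177.5, -175.5, -123.4, -50.7, -46.7]]
19.18534908162692
{'mtx': array([[325.1922621 ,   0.        , 280.39179458],
       [  0.        , 325.1922621 , 206.91420872],
       [  0.        ,   0.        ,   1.        ]]), 'mount': array([[ 1.69148214e-03,  9.50352534e-01,  3.11170692e-01,
         8.12924425e+01],
       [ 9.99998559e-01, -1.56254540e-03, -6.63657360e-04,
        -2.00502519e-02],
       [-1.44490120e-04,  3.11171366e-01, -9.50353808e-01,
        -1.42657992e+02],
       [ 0.00000000e+00,  0.00000000e+00,  0.00000000e+00,
         1.00000000e+00]])}
(-150, 75) [412.05364742 -53.69501186]
(-110, 75) [449.40935966 -39.39288744]
(-40, 75) [514.78185608 -14.3641697 ]
```

```bash
python3 -m crank '[[2.5,5,0,0.03,0],[5.5,10.5,0,0.03,0],[8.5,16,0,0.03,0],[11.5,22,0,0.03,0],[14.5,28,0,0.03,0],[17,33,0,0.03,0],[19,37,0,0.03,0],[20,40,0,0.03,0]]' 30
```

```text
time_s: 1.1
ee_pos: [414.5, -211.2, 231.3]
ee_rot: [[0.933, 0.36, 0.0], [0.36, -0.933, 0.0], [0.0, -0.0, -1.0]]
ft_force: [0.0, -0.1, 0.9]
opening: 0.2
finger_force: 0.0
```

```bash
python3 -m crank '[[0.4,5,0,0,0],[0.8,10,0,0,0],[1.2,14,-2,0,0],[1.2,16,-6,0,0],[1.2,16,-10,0,0],[1.2,16,-13,0,0],[1.2,16,-13,0,0],[1.2,16,-13,0,0]]'
python3 - <<'E'
from h import *
s=get_state();print(s["ee_pos"],s["ft_force"])
im,_=grab_frame("wrist");im2,_=grab_frame("side")
cv2.imwrite("pics/w1.png",im)
E
```

```text
time_s: 2.1
ee_pos: [426.2, -53.8, 102.1]
ee_rot: [[0.934, 0.357, 0.001], [0.357, -0.934, 0.0], [0.001, 0.0, -1.0]]
ft_force: [-0.8, -0.4, 0.9]
opening: -0.0
finger_force: 0.0
[426.16845592 -53.77841655 102.06761994] [-0.80708282 -0.36465894  0.90548748]
```

View pics/w1.png

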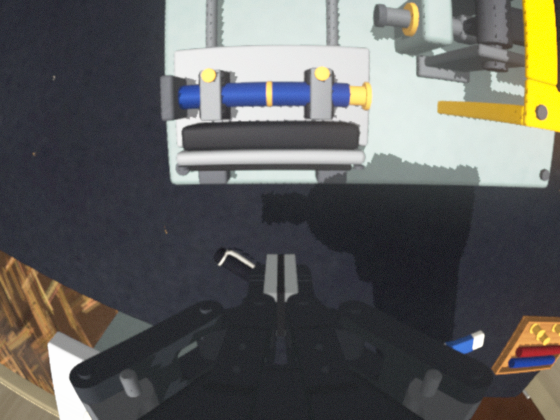

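The wrist view shows the plate centred at column 271, with the fingertips at column 281 in front of it. They are well aligned, so I'll descend to about z 50 and push along press +x.

```bash
python3 -m crank '[[0,0.2,-3,0,0],[0,0.2,-5.2,0,0],[0,0.2,-5.2,0,0],[1.4,0.7,-5.2,0,0],[2.8,1.3,-5.2,0,0],[3.3,1.5,-5.2,0,0],[3.7,1.6,-5.2,0,0],[4.2,1.8,-5.2,0,0]]'
python3 -m crank '[[0.9,0.36,0,0,0],[1.9,0.72,0,0,0],[2.8,1.07,0,0,0],[3.5,1.3,0,0,0],[4,1.5,0,0,0],[4.3,1.6,0,0,0],[4.4,1.7,0,0,0],[4.4,1.7,0,0,0]]'
```

```text
time_s: 3.2
ee_pos: [467.0, -36.0, 49.2]
ee_rot: [[0.934, 0.357, -0.001], [0.357, -0.934, -0.0], [-0.001, -0.0, -1.0]]
ft_force: [-2.5, -1.2, 1.5]
opening: 0.1
finger_force: 1.4
time_s: 4.2
ee_pos: [503.6, -22.2, 48.0]
ee_rot: [[0.935, 0.355, -0.016], [0.355, -0.935, -0.006], [-0.017, 0.0, -1.0]]
ft_force: [-22.3, -6.9, 17.2]
opening: -0.1
finger_force: 11.5
```

```bash
python3 - <<'E'
from h import *
s=get_state();print(s["ee_pos"],s["ft_force"],s["ft_torque"])
im,_=grab_frame("wrist");im2,d=grab_frame("side");im3,d3=grab_frame("scene")
cv2.imwrite("pics/w2.png",np.hstack([cv2.resize(im[60:360,130:430],(400,400)),cv2.resize(im2[160:260,200:300],(400,400),interpolation=cv2.INTER_CUBIC)]))
O=np.array([578.95,-70.1]);a=np.radians(20.95);R=np.array([[np.cos(a),-np.sin(a)],[np.sin(a),np.cos(a)]])
for n,im,d in(("side",im2,d),("scene",im3,d3)):
    v,u=np.mgrid[0:420,0:560];P=unproj(n,u.ravel(),v.ravel(),d.ravel());L=(P[:,:2]-O)@R;z=P[:,2]
    B=im.reshape(-1,3).astype(int);m=(B[:,0]>B[:,2]+40)&(abs(z-58)<15)&(abs(L[:,0])<120)&(L[:,1]>0)&(L[:,1]<140)
    print(n,"blue",m.sum(),np.median(L[m],0),np.median(z[m]))
    m=(d.ravel()>0)&(z>60)&(z<80)&(L[:,1]>20)&(L[:,1]<45)&(abs(L[:,0])<110);print("plate x",np.percentile(L[m,0],[1,5,20,50]) if m.any() else 0)
E
```

```text
[503.6121461  -22.15329315  48.03228197] [-22.27673108  -6.92491957  17.15704226] [-1.28666157  4.312149    0.01498352]
side blue 11 [-2.58122305 81.10501842] 62.64155068278387
plate x [-44.6705071  -43.29724691 -40.82987649 -35.17047666]
scene blue 0 [nan nan] nan
plate x [-44.01425535 -43.10958964 -39.89577685 -36.11697739]
  return _methods._mean(a, axis=axis, dtype=dtype,
  ret = um.true_divide(
  ret = ret.dtype.type(ret / rcount)
```

View pics/w2.png

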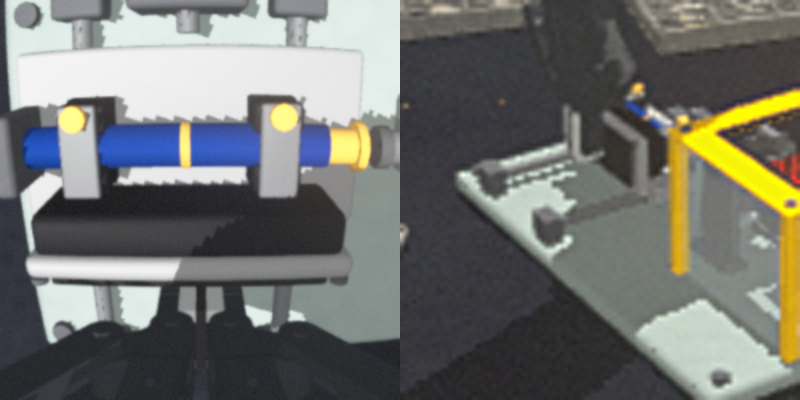

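The view shows the barrel axis at crop row 145 and the ram tip at row 148, so they're near in line. The 22 N force suggests the shuttle is on its stop. I'll check by projecting the barrel and the ram.

```bash
cat >> h.py <<'E'
O=np.array([578.95,-70.1]);a_=np.radians(20.95);R=np.array([[np.cos(a_),-np.sin(a_)],[np.sin(a_),np.cos(a_)]])
def wr(s,u,v,z):
    c=calibration("wrist");K=np.array(c["mtx"]);M=np.array(c["mount"])
    x=u-K[0,2];y=v-K[1,2];r=np.hypot(x,y);t=r/K[0,0]
    ray=np.array([np.sin(t)*x/r,-np.sin(t)*y/r,-np.cos(t)])
    E=np.array(s["ee_rot"]);o=E@M[:3,3]+s["ee_pos"];w=E@M[:3,:3]@ray
    p=o+w*(z-o[2])/w[2];return p,(p[:2]-O)@R
E
python3 - <<'E'
from h import *
s=get_state()
for n,cx,cy,z in(("barrel",185,145,61),("fit",362,147,60),("ramtip",385,148,60),("plate front top",185,282,72),("barrel L",30,147,61)):
    print(n,wr(s,130+cx*.75,60+cy*.75,z)[1])
s2=dict(ee_pos=[426.17,-53.78,102.07],ee_rot=[[0.934,0.357,0.001],[0.357,-0.934,0],[0.001,0,-1]])
for n,u,v,z in(("barrel",268,95,61),("plate front",270,166,72),("ram L",398,17,60)):print("before",n,wr(s2,u,v,z)[1])
E
```

```text
barrel [ 2.31469133 76.16050386]
fit [ 2.14776456 19.8654785 ]
ramtip [ 2.0512397  11.60123297]
plate front top [-38.59974935  76.35564333]
barrel L [  2.57289755 125.80941645]
before barrel [-50.40411026  76.63613987]
before plate front [-88.87073869  75.3358807 ]
before ram L [0.22610115 1.42955532]
```

The barrel and ram are in line: x is 2.3 against 2.1 mm in the same view, so the shuttle is home. I'll back off, rise and go above the window.

```bash
python3 -m crank '[[-1.5,-0.6,0,0,0],[-3.5,-1.3,0,0,0],[-5.5,-2.1,0,0,0],[-6,-2.3,4,0,0],[-6,-2.3,9,0,0],[-6,-2.3,14,0,0],[-6,-2.3,17,0,0],[-6,-2.3,17,0,0]]'
python3 -m crank '[[4,-3,0,0,0],[8.5,-6.5,0,0,0],[12.5,-10,0,0,0],[15.5,-12.5,0,0,0],[16.6,-13.3,0,0,0],[16.6,-13.3,0,0,0],[16.6,-13.3,-3,0,0],[16.6,-13.3,-5,0,0]]'
```

```text
time_s: 5.35
ee_pos: [454.9, -42.1, 222.3]
ee_rot: [[0.934, 0.357, 0.008], [0.357, -0.934, -0.002], [0.007, 0.005, -1.0]]
ft_force: [0.3, 0.0, -1.4]
opening: -0.2
finger_force: 0.0
time_s: 6.35
ee_pos: [616.3, -173.2, 168.2]
ee_rot: [[0.933, 0.359, -0.001], [0.359, -0.933, 0.0], [-0.001, -0.001, -1.0]]
ft_force: [-0.2, -0.2, -0.0]
opening: -0.2
finger_force: 0.0
```

```bash
python3 - <<'E'
from h import *
grab_frame("wrist")
s=get_state();print(s["ee_pos"],s["ft_force"],"local",(np.array(s["ee_pos"][:2])-O)@R)
im,_=grab_frame("wrist");im2,d=grab_frame("side");im3,d3=grab_frame("scene")
cv2.imwrite("pics/w3.png",np.hstack([cv2.resize(im[110:410,130:430],(400,400)),cv2.resize(im2[110:230,235:355],(400,400),interpolation=cv2.INTER_CUBIC)]))
for n,d in(("side",d),("scene",d3)):
    v,u=np.mgrid[0:420,0:560];P=unproj(n,u.ravel(),v.ravel(),d.ravel());L=(P[:,:2]-s["ee_pos"][:2])@R;z=P[:,2]-s["ee_pos"][2]
    for h in range(-5,80,10):
        m=(d.ravel()>0)&(abs(L)<70).all(1)&(abs(z-h)<5)
        if m.sum()>3:print(n,h,m.sum(),np.round(L[m].min(0)),np.round(L[m].max(0)))
E
```

```text
[ 614.74573174 -173.31306219  165.41743457] [-1.16664448  0.34968272 -2.37734608] local [  -3.47477508 -109.18881149]
side 5 21 [-13. -13.] [6. 3.]
side 15 39 [-13. -16.] [6. 5.]
side 25 41 [-13. -16.] [5. 5.]
side 35 46 [-13. -16.] [5. 8.]
side 45 35 [-16. -28.] [ 9. 30.]
side 55 103 [-15. -39.] [13. 38.]
side 65 98 [-18. -48.] [12. 44.]
side 75 121 [-19. -55.] [11. 53.]
scene 5 11 [-10.  -9.] [6. 3.]
scene 15 40 [-13. -16.] [14. 11.]
scene 25 43 [-11. -16.] [14. 11.]
scene 35 43 [-12. -16.] [13. 11.]
scene 45 51 [-15. -22.] [10. 18.]
scene 55 102 [-16. -38.] [14. 33.]
scene 65 114 [-15. -46.] [18. 40.]
scene 75 105 [-19. -53.] [13. 47.]
```

View pics/w3.png

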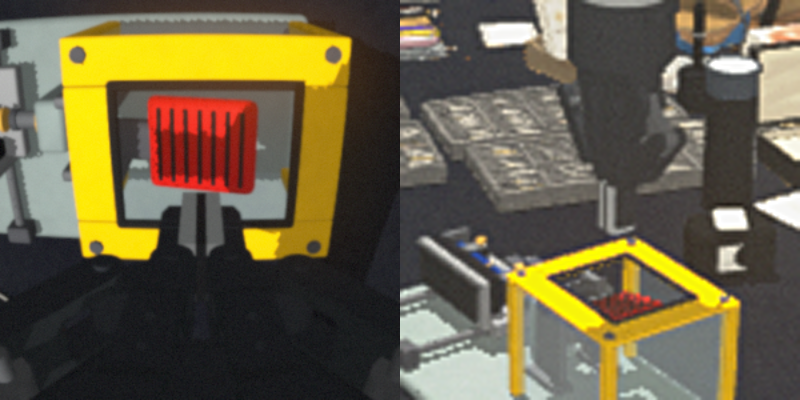

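The wrist crop shows the window's inner corners at about (108,80), (305,80), (297,229) and (117,228), and the pad at (202,145). The fingers narrow to ±30 mm in y at 45 mm up, which fits. I'll check the window's centre from this view.

```bash
python3 - <<'E'
from h import *
s=get_state();t=np.array(s["ee_pos"])
P=[wr(s,130+x*.75,110+y*.75,122)[0] for x,y in((113,84),(300,84),(292,225),(121,225))]
c=np.mean(P,0);print([np.round((p[:2]-O)@R) for p in P],c,"shift cm",(np.array([619,-174.7])-t[:2])/10,(c[:2]-t[:2])/10, t)
print(wr(s,130+202*.75,110+145*.75,106))
E
```

```text
[array([ 39., -71.]), array([  39., -156.]), array([ -34., -158.]), array([-34., -70.])] [ 622.07396102 -175.77121238  122.        ] shift cm [ 0.17590687 -0.04398441] [ 0.48330297 -0.15110564] [ 617.24093133 -174.26015594  169.42372892]
(array([ 622.59321172, -173.178345  ,  106.        ]), array([   3.90209857, -111.86889096]))
```

```bash
python3 -m crank '[[0.3,-0.1,-0.5,0,0],[0.3,-0.1,-2,0,0],[0.3,-0.1,-4,0,0],[0.3,-0.1,-5.5,0,0],[0.3,-0.1,-6.2,0,0],[0.3,-0.1,-6.7,0,0],[0.3,-0.1,-7.2,0,0],[0.3,-0.1,-7.5,0,0]]'
python3 -m crank '[[0,0,-0.3,0,0],[0,0,-0.6,0,0],[0,0,-0.9,0,0],[0,0,-1.2,0,0],[0,0,-1.4,0,0],[0,0,-1.6,0,0],[0,0,-1.6,0,0],[0,0,-1.6,0,0]]'
```

```text
time_s: 7.55
ee_pos: [621.2, -176.7, 95.1]
ee_rot: [[0.934, 0.356, 0.001], [0.356, -0.934, -0.001], [0.001, 0.002, -1.0]]
ft_force: [-1.9, -2.7, 6.4]
opening: -0.4
finger_force: 3.1
time_s: 8.55
ee_pos: [621.4, -176.9, 79.7]
ee_rot: [[0.934, 0.356, 0.002], [0.356, -0.934, -0.002], [0.001, 0.002, -1.0]]
ft_force: [-2.2, -2.2, 6.8]
opening: -0.1
finger_force: 3.3
```

```bash
python3 -m crank '[[0,0,-0.1,0,0],[0,0,-0.2,0,0],[0,0,-0.3,0,0],[0,0,-0.4,0,0],[0,0,-0.5,0,0],[0,0,-0.6,0,0],[0,0,-0.6,0,0],[0,0,-0.6,0,0]]'
```

```text
time_s: 9.55
ee_pos: [621.5, -176.7, 77.1]
ee_rot: [[0.934, 0.356, 0.002], [0.356, -0.934, -0.003], [0.001, 0.004, -1.0]]
ft_force: [-11.2, -0.6, 29.5]
opening: -0.1
finger_force: 13.7
```

It has reached the firm stop (29 N at z 77). I'll rise straight up and withdraw.

```bash
python3 -m crank '[[0,0,0.3,0,0],[0,0,0.8,0,0],[0,0,1.4,0,0],[0,0,2.1,0,0],[0,0,2.9,0,0],[0,0,4,0,0],[0,0,6,0,0],[0,0,8,0,0]]'
python3 -m crank '[[0,0,2,0,0],[0,0,4,0,0],[-3,0,6,0,0],[-8,1,7,0,0],[-13,2,7,0,0],[-16,3,7,0,0],[-16,3,7,0,0],[-16,3,7,0,0]]'
python3 - <<'E'
from h import *
s=get_state();print(s["ee_pos"],s["ft_force"])
im,_=grab_frame("wrist");im2,d=grab_frame("side")
cv2.imwrite("pics/w4.png",np.hstack([cv2.resize(im[0:300,200:500],(400,400)),cv2.resize(im2[165:265,210:350],(400,400),interpolation=cv2.INTER_CUBIC)]))
E
```

```text
time_s: 10.55
ee_pos: [620.8, -175.8, 153.9]
ee_rot: [[0.934, 0.357, 0.0], [0.357, -0.934, 0.0], [0.0, 0.0, -1.0]]
ft_force: [0.5, -0.5, 1.0]
opening: -0.0
finger_force: 0.0
time_s: 11.55
ee_pos: [461.6, -146.4, 223.3]
ee_rot: [[0.934, 0.356, 0.002], [0.356, -0.934, -0.001], [0.001, 0.002, -1.0]]
ft_force: [0.1, 0.1, 0.0]
opening: -0.0
finger_force: 0.0
[ 461.63634383 -146.39782633  223.28110753] [0.11799775 0.14071961 0.04509985]
```

View pics/w4.png

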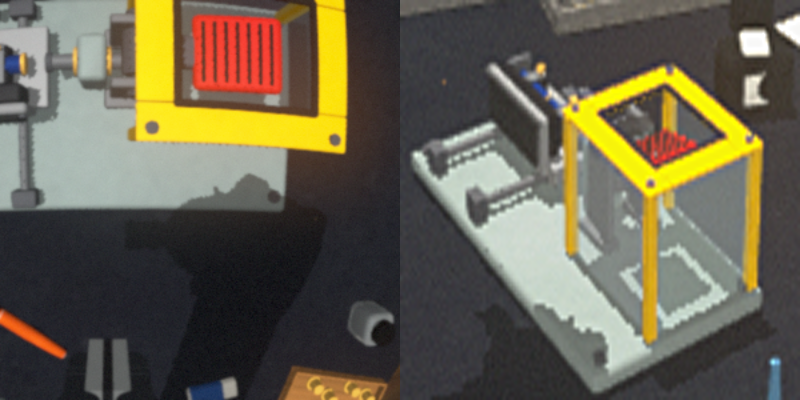

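The picture shows the lever up, the shuttle home and the brass flange close to the barrel's end at crop (25,62). One numeric check of its position, then I'll hand in.

```bash
python3 - <<'E'
from h import *
s=get_state()
for n,x in(("flange outer",28),("ram tip",48)):print(n,wr(s,200+x*.75,62*.75,60)[1])
im=cv2.imread("pics/w4.png")[30:100,0:130];cv2.imwrite("pics/w5.png",cv2.resize(im,(780,420)))
E
```

```text
flange outer [ 1.21459355 25.73151574]
ram tip [ 0.48543929 11.64119735]
```

View pics/w5.png

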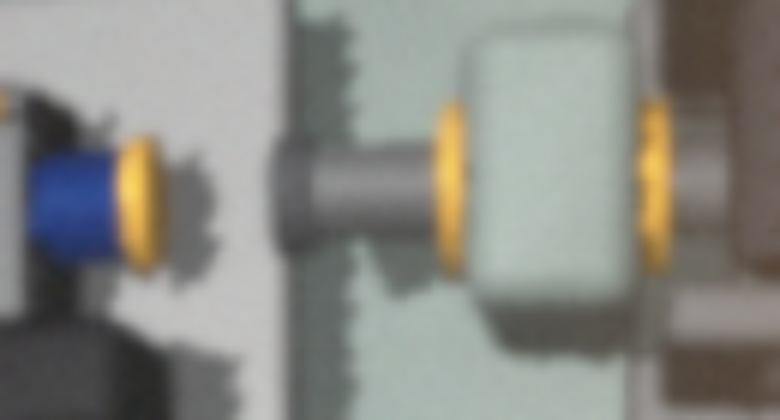

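The crop shows the flange at (140,203) flat against the blue barrel, in line with the ram and with the ram back. The fitting is home.

```bash
python3 -c "
from cell import *
print(sign_off())"
```

```text
the job is handed in; nothing more can be done
None
```

I pushed the shuttle home and pressed the brass fitting home through the guard window; the lever is back up and the arm is withdrawn. The job is handed in, but the hand-in returned no verdict.

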